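Put the microscope optics back in their own trays

ROBOT

A 6-joint arm with a two-finger parallel gripper is mounted at the origin on the work surface. World frame = base frame: x ahead of the robot, y to its left, z up, the work surface at z = 0. Lengths are in m, angles in rad, forces in N, time in s.
With the tool pointing down it reaches from about 0.35 to 0.775 m from the base axis. Payload 7.3 kg.
Tool frame: the origin (TCP) lies midway between the tips of the shut fingers; the grasp point (between the pads) lies 19 mm behind it; z points along the fingers, y is the line along which they close (so a half turn about z gives the same grasp; the last joint's range is limited). The gripper opens to 92 mm and grips with 3 to 60 N. Pads are 19 mm wide; open, the fingers measure 130 mm over their backs; the gripper's body (75 mm by 190 mm) begins 47 mm behind the grasp point.
Start: joints at [1.025, 0.342, 1.524, -0, 1.275, -0.146], TCP at [0.204, 0.484, 0.227] pointing down, gripper open.
Joint ranges: [-2.53, 2.53], [-0.77, 2.02], [0.04, 2.7], [-1, 4.14], [0.28, 2.66], [-3.11, 3.11]. Speed limits (rad/s): [2.57, 2.57, 3.14, 3.14, 3.14, 3.14].

INTERFACE

Orientations are given as [roll, pitch, yaw] about the fixed x, y, z axes, in that order (R = Rz(yaw) Ry(pitch) Rx(roll)).
In Python, from cell import robot, read_camera, camera_params, nets gives the robot as it stands. The module is installed in compiled form; this text tells all that it offers.
- The arm moves only by the tool step_arm, never from a script. Its argument "steps" is a list of rows, each an object of numbers: "x", "y", "z": the shift along the tool's x, y, z as a fraction of full scale; "rx", "ry", "rz": the turn, a rotation vector about the tool's x, y, z as a fraction of full scale; "claw": the opening, from -1 (shut) to 1 (fully open). In form: [{"x": .., "y": .., "z": .., "rx": .., "ry": .., "rz": .., "claw": ..}, ...]. A call has 1 to 12 rows; each row is the pose to reach, as a shift and turn from the pose commanded when the call began, along the tool's axes at that moment; what a row does not reach only later rows make up. Full scale, the value 1, is 750 mm for a shift and pi/4 rad for a turn. A row lasts 1/12 s, in which the tool goes at most 41.7 mm and 7.16 degrees, less where a joint would pass 70% of its speed; a pose out of reach is approached as far as the arm can. A call with a number of a shift or a turn outside -1 to 1 is refused whole. A call with a gripper value outside its range is refused whole. The fingers move at their own pace and stop on an object; "squeeze" is the grip in N (left out, the last holds). Time passes only in rows, so rows that repeat a pose let the fingers close. It gives the time, the measured TCP pose, the force, the opening and the grip force at its end, in the units of the state.
- robot.observe(): the state, without advancing time (a new reading comes with each control period).
- read_camera(name): name is "side" or "top"; returns (picture, depth): 384x512x3 uint8, blue, green, red; 384x512 float32, m along the optical axis (not along the pixel's ray), 0 where there is no reading.
- camera_params(name): a dict with "fx", "fy", "cx", "cy" (pixels), "R" (3x3) and "t" (3): a world point X has camera coordinates R X + t. Camera axes: x right, y down, z forward; pixel columns grow to the right and rows downward; lengths in m; the calibration is good to about 2 mm. A picture is of the moment at which its call begins. camera_params takes no time and is no camera call.
- robot.hand_in(): hands the job in; it is judged then, once.
Trained networks look in the newest picture that a camera, given by its name, has taken for a name from the list of things; names that differ only in an ending like _2 or _b are one class to them, and where a whole thing is asked for, a point or a joint stands for the part that bears it (a point fixed in the world has none). Each returns a list of dicts, best first, with "conf" (0 to 1); they miss things now and then, are a little off and sometimes report something else, mostly with a low value. They report only what shows in the picture. A call takes as long as a camera call. They do not tell look-alikes from the thing itself.
- nets.masks_of(camera, query): "region" (384x512 bool, what is visible of it) and "box" ([left, top, right, bottom] in pixels, round what is visible of it).
- nets.landmark_of(camera, query): "pixel" ([row, column] in pixels: a listed point, or the origin of a listed thing).
The state is a dict: "time": time; "qpos": joint angles; "qvel": joint speeds; "joint_efforts": joint torques, N m; "tool_pos": TCP position; "tool_rot": TCP orientation; "contact_force": force on the tool from outside, world axes, zero at the start; "torque": the same for the moment, N m; "opening": finger opening in m; "grip_force": force on a finger pad.
Only numpy, scipy, OpenCV 4.12 (cv2) and the standard library are available. Lean on these libraries where they do the work, as an engineer would, in place of code of your own. Each camera call takes 0.05 s, during which the arm holds its last target. There are 200 camera calls.

TASK

The three microscope parts stand in each other's trays: put the round lens into the round tray, the square camera head into the square tray and the oblong filter cassette into the oblong tray, each upright, flat on the tray's floor and about in the middle. The empty white slab is there as a free spot; never stand a part on the bare bench or its thin mat, tip one over or drop one, but set each down gently. Leave the two vials and the sample dish where they are.

Things in the scene. Friction and masses are not known exactly. Their poses are not given: they have to be found in the camera images.
- lens: Loose. Microscope zoom lens: upright round black barrel with thin aluminium bands, 50 mm diameter up to 58 mm, then a 38 mm neck up to 72 mm. About 0.25 kg. Origin: centre of its underside, z up along the barrel. Starts upright in the square tray.
- camera: Loose. Camera head: off-white square block 46 x 46 x 54 mm high with a short round steel mount (30 mm diameter, 8 mm high) on top. About 0.2 kg. Origin: centre of its underside, x and y square to its sides, z up. Starts upright in the oblong tray.
- cassette: Loose. Filter cassette: oblong bare grey metal block, 62 mm long (its x) x 32 mm wide (its y) x 50 mm high, with two small round filter windows in its top. About 0.17 kg. Origin: centre of its underside, z up. Starts upright in the round tray.
- round_tray: Home of the lens. Round shallow grey tray, 86 mm outside and 78 mm inside diameter; its floor is 10 mm above the bench and its rim 16 mm. Fixed to the bench. Origin: centre of its underside, on the bench.
- square_tray: Home of the camera head. Square shallow grey tray, 76 mm outside and 68 mm inside; its floor is 10 mm above the bench and its rim (4 mm wall) 16 mm. x and y square to its sides. Fixed to the bench. Origin: centre of its underside, on the bench.
- oblong_tray: Home of the cassette. Oblong shallow grey tray, 96 x 66 mm outside and 88 (its x) x 58 mm (its y) inside; its floor is 10 mm above the bench and its rim (4 mm wall) 16 mm. The cassette fits only lengthwise. Fixed to the bench. Origin: centre of its underside, on the bench.
- spare_slab: The free spot, empty at the start. White square slab without a rim, 104 x 104 mm, flat top 10 mm above the bench. x and y square to its sides. Fixed to the bench. Origin: centre of its underside, on the bench.
- tall_vial: Bystander, loose: slim glass vial with white cap, 26 mm diameter, 55 mm high, 30 g. Origin: centre of its underside.
- short_vial: Bystander, loose: stout glass vial with white cap, 30 mm diameter, 40 mm high, 30 g. Origin: centre of its underside.
- dish: Bystander, loose: closed clear sample dish with three steel sample discs, 58 mm diameter, 14 mm high, 40 g. Origin: centre of its underside.
There are look-alikes about, which are no part of the job. What is shaped like the square_tray but brown or orange is not meant.

How it is judged:
At the end, for the whole second after the job is handed in: Lens in the round tray, camera head in the square tray, cassette in the oblong tray: each within 15 mm of the tray's middle, flat on its floor (origin 7 to 13 mm above the tray's underside), within 0.1 rad of upright, released and at rest (horizontal distance between lens and round_tray below 0.015 m and z of lens in the frame of round_tray between 0.007 and 0.013 m and angle between each of lens, camera, cassette's own z axis and vertical below 0.1 rad and linear speed of each of lens, camera, cassette below 0.02 m/s and angular speed of each of lens, camera, cassette below 0.2 rad/s and horizontal distance between camera and square_tray below 0.015 m and z of camera in the frame of square_tray between 0.007 and 0.013 m and horizontal distance between cassette and oblong_tray below 0.015 m and z of cassette in the frame of oblong_tray between 0.007 and 0.013 m); the robot touches nothing.
It fails at once if a part touched down on the bare bench or its thin mat (its underside lower than 5 mm) (height (world z) of any of lens, camera, cassette below 0.005 m).
It fails at once if a part was tipped by more than 0.5 rad (angle between any of lens, camera, cassette's own z axis and vertical above 0.5 rad).
It fails at once if a part was dropped (faster than 0.6 m/s with its underside lower than 30 mm) ((height (world z) of lens below 0.03 m and linear speed of lens above 0.6 m/s) or (height (world z) of camera below 0.03 m and linear speed of camera above 0.6 m/s) or (height (world z) of cassette below 0.03 m and linear speed of cassette above 0.6 m/s)).
It fails at once if a vial or the dish was moved by more than 15 mm or tipped (distance of any of tall_vial, short_vial, dish from where it was at the start of the episode above 0.015 m or angle between any of tall_vial, short_vial, dish's own z axis and vertical above 0.5 rad).
It also fails if it takes over 102 s, if anything falls off the work surface, if the arm or the gripper's body presses on something with over 40 N, if the wrist force passes 120 N, or if a joint passes its speed limit or range.

## Working session

There is one attempt and no reset: what is moved stays moved. The work goes in short steps, Python scripts to look and compute and a tool call to move; the robot and the scene stay as the last step left them, time stands still between calls to the robot, and variables do not carry over. Pictures are saved under pics/ and viewed, at most 14 in all, crops included, and the job is handed in when it is done.

Besides the shell and the picture viewer there is one more tool, called after "Call:" as name(argument=value, ...), one argument or row to a line, values as JSON. step_arm: Moves the arm, as the interface text tells. Its arguments: {"type":"object","properties":{"steps":{"type":"array","items":{"type":"object","properties":{"x":{"type":"number","minimum":-1,"maximum":1},"y":{"type":"number","minimum":-1,"maximum":1},"z":{"type":"number","minimum":-1,"maximum":1},"rx":{"type":"number","minimum":-1,"maximum":1},"ry":{"type":"number","minimum":-1,"maximum":1},"rz":{"type":"number","minimum":-1,"maximum":1},"claw":{"type":"number"}}}},"squeeze":{"type":"number"}},"required":["steps"]}

```bash
mkdir -p pics; python3 - <<'E'
from cell import robot, read_camera, camera_params, nets
import cv2,numpy as np
for n in("top","side"):
    im,d=read_camera(n); cv2.imwrite(f"pics/{n}0.png",im); np.savez(f"{n}0.npz",im=im,d=d)
    p=camera_params(n); print(n,{k:np.round(v,3).tolist() for k,v in p.items()})
s=robot.observe();print({k:np.round(v,3).tolist() for k,v in s.items()})
E
```

```text
top {'fx': 392.46, 'fy': 392.46, 'cx': 261.0, 'cy': 191.202, 'R': [[-0.014, -1.0, 0.002], [-0.991, 0.013, -0.134], [0.134, -0.004, -0.991]], 't': [-0.121, 0.475, 1.062]}
side {'fx': 369.085, 'fy': 369.085, 'cx': 259.783, 'cy': 190.941, 'R': [[0.982, -0.189, 0.004], [-0.112, -0.597, -0.794], [0.153, 0.779, -0.608]], 't': [-0.48, 0.017, 1.072]}
{'time': 0.1, 'qpos': [1.025, 0.343, 1.525, 0.0, 1.275, -0.146], 'qvel': [-0.001, -0.003, -0.003, -0.001, 0.002, 0.0], 'joint_efforts': [0.002, -43.2, -24.469, 0.072, 0.053, -0.0], 'tool_pos': [0.204, 0.483, 0.226], 'tool_rot': [-3.14, -0.0, 2.742], 'contact_force': [0.377, -0.423, -0.052], 'torque': [-0.01, -0.0, -0.007], 'grip_force': 0.0, 'opening': 0.092}
```

View pics/top0.png

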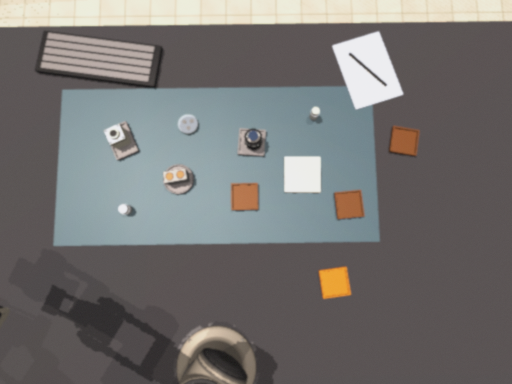

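View pics/side0.png

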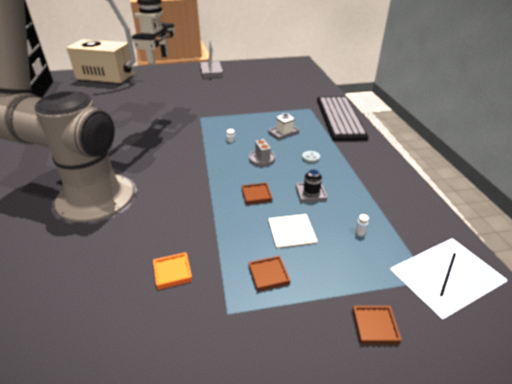

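The top view shows the camera in the oblong tray at (120,140), the cassette in the round tray at (177,178), and the lens in the square tray at (252,140). The slab is at (302,174), the vials at (315,113) and (125,210), and the dish at (188,124). The brown/orange trays are decoys. The side view agrees.

```bash
cat > h.py <<'E'
import numpy as np, cv2
from cell import robot, read_camera, camera_params, nets
def cloud(n,d,mask=None):
    p=camera_params(n); v,u=np.nonzero((d>0)&(mask if mask is not None else True)); z=d[v,u]
    c=np.stack([(u-p["cx"])/p["fx"]*z,(v-p["cy"])/p["fy"]*z,z],1)
    return (c-np.array(p["t"]))@np.array(p["R"])   # X=R^T(c-t)
def rect(P):
    (c,s,a)=cv2.minAreaRect((P[:,:2]*1000).astype(np.float32)); return np.round(c,1),np.round(s,1),round(a,1)
E
python3 - <<'E'
from h import *
for n in("top","side"):
    im,d=read_camera(n)
    for q in "lens camera cassette round_tray square_tray oblong_tray spare_slab tall_vial short_vial dish".split():
        r=nets.masks_of(n,q); l=nets.landmark_of(n,q)
        for m in r[:3]:
            if m["conf"]<.3: continue
            P=cloud(n,d,m["region"]); z=P[:,2]*1000
            print(n,q,round(m["conf"],2),m["region"].sum(),"med",np.round(np.median(P,0)*1000),"z5/50/95",np.round(np.percentile(z,[5,50,95])),rect(P))
            if z.max()>30:
                T=P[z>np.percentile(z,95)-8]; print("    top",np.round(T.mean(0)*1000,1),rect(T))
        print("   lm",[(np.round(x["pixel"]).tolist(),round(x["conf"],2)) for x in l[:3]])
E
```

```text
top lens 0.69 344 med [ 611. -107.   67.] z5/50/95 [15. 67. 84.] (array([ 618.4, -108.4]), array([48.2, 49.9]), 72.7)
    top [ 618.1 -108.1   82.3] (array([ 616. , -107.6]), array([29.9, 31.8]), 54.0)
   lm []
top camera 0.86 448 med [628. 268.  62.] z5/50/95 [14. 62. 73.] (array([646.6, 280.7]), array([77.1, 46.9]), 25.0)
    top [632.6 272.9  70.3] (array([634. , 272.7]), array([42., 42.]), 20.4)
   lm [([140.0, 120.0], 0.96)]
top cassette 0.87 371 med [515. 104.  59.] z5/50/95 [13. 59. 63.] (array([522. , 112.3]), array([44.9, 73.4]), 9.2)
    top [516.4 106.6  59.9] (array([516.9, 107.4]), array([32.6, 62.2]), 9.1)
   lm [([175.0, 178.0], 0.81), ([174.0, 300.0], 0.47)]
top round_tray 0.58 302 med [495. 101.  11.] z5/50/95 [ 6. 11. 16.] (array([513.3, 101.3]), array([72.2, 82.7]), 85.4)
   lm [([176.0, 176.0], 0.58)]
top square_tray 0.94 395 med [605. -94.  11.] z5/50/95 [ 1. 11. 19.] (array([ 619.5, -103. ]), array([80.5, 76.2]), 86.0)
    top [ 610.6 -102.7   17. ] (array([ 619.7, -102.4]), array([76. , 75.7]), 85.6)
top square_tray 0.91 823 med [ 220. -327.   10.] z5/50/95 [ 5
[... 2896 characters left out ...]
ial 0.51 201 med [610. 256.  11.] z5/50/95 [ 2. 11. 18.] (array([634. , 289.2]), array([118.5,  97.1]), 22.2)
side tall_vial 0.5 200 med [ 693. -292.   36.] z5/50/95 [ 7. 36. 56.] (array([ 695.7, -286.7]), array([21.8, 25.6]), 57.5)
    top [ 695.9 -286.8   54.3] (array([ 696.8, -285.7]), array([18.8, 20.4]), 19.0)
   lm [([234.0, 360.0], 0.51)]
side short_vial 0.46 102 med [428. 245.  25.] z5/50/95 [ 4. 25. 41.] (array([421. , 271.3]), array([28.6, 73.4]), 22.4)
    top [429.  250.5  39.1] (array([429. , 251.9]), array([24.2, 23.7]), 57.5)
   lm []
side dish 0.54 209 med [675.  74.  14.] z5/50/95 [ 0. 14. 16.] (array([684.7,  92.6]), array([89.5, 57.9]), 59.6)
   lm [([158.0, 311.0], 0.52)]
```

Both cameras agree to within a few mm, and the heights match the text (tops at 82, 72 and 60 mm). Next I'll fit the round tray, which is partly hidden, and work out the first moves.

```bash
cat >> h.py <<'E'
def plan(x,y,z,close_deg):
    """shift/turn (tool axes, full-scale units) from the present pose to TCP x,y,z (mm) with the closing line at close_deg"""
    from scipy.spatial.transform import Rotation as Ro
    s=robot.observe(); R=Ro.from_euler("xyz",s["tool_rot"])
    d=R.inv().apply(np.array([x,y,z])/1000-s["tool_pos"])
    dy=np.deg2rad(close_deg+90)-s["tool_rot"][2]; dy=(dy+np.pi/2)%np.pi-np.pi/2
    tgt=Ro.from_euler("xyz",[np.pi,0,s["tool_rot"][2]+dy]); rv=(R.inv()*tgt).as_rotvec()
    print("xyz",np.round(d/.75,4),"r",np.round(rv/(np.pi/4),3),"rows",round(max(np.linalg.norm(d)/.0417,abs(np.degrees(dy))/7.16),1),
          "| tcp",np.round(s["tool_pos"]*1000,1) if hasattr(s["tool_pos"],"shape") else s["tool_pos"],"q6",round(s["qpos"][5],2),"t",round(s["time"],2))
E
python3 - <<'E'
from h import *
from scipy.optimize import least_squares
P=[]
for n in("top","side"):
    d=np.load(n+"0.npz")["d"]; C=cloud(n,d); m=np.hypot(C[:,0]-.513,C[:,1]-.102)<.06
    C=C[m&(C[:,2]>.0125)&(C[:,2]<.019)]; r=np.hypot(C[:,0]-.513,C[:,1]-.102); C=C[(r>.035)&(r<.05)]; P.append(C)
    f=least_squares(lambda c:np.hypot(C[:,0]-c[0],C[:,1]-c[1])-.041,[.513,.102],loss="soft_l1",f_scale=.002); print(n,len(C),f.x*1000)
C=np.vstack(P);f=least_squares(lambda c:np.hypot(C[:,0]-c[0],C[:,1]-c[1])-.041,[.513,.102],loss="soft_l1",f_scale=.002); print(f.x*1000)
plan(617,-109,150,-4); plan(617,-109,28,-4)
E
```

```text
top 91 [514.54631761 107.07204104]
side 56 [514.13077749 106.71532615]
[514.41361056 106.95652783]
xyz [-0.8144 -0.5137  0.1023] r [ 0.   -0.    1.58] rows 17.4 | tcp [204.3 483.6 226.7] q6 -0.15 t 2.2
xyz [-0.8144 -0.5137  0.2649] r [ 0.   -0.    1.58] rows 18.0 | tcp [204.3 483.6 226.7] q6 -0.15 t 2.2
```

Call:
step_arm(
  steps=[
    {"x": -0.8,"y": -0.5,"z": 0.06,"rz": 1},
    {"x": -0.8,"y": -0.5,"z": 0.06,"rz": 1},
    {"x": -0.8,"y": -0.5,"z": 0.06,"rz": 1},
    {"x": -0.8,"y": -0.5,"z": 0.06,"rz": 1},
    {"x": -0.8,"y": -0.5,"z": 0.06,"rz": 1},
    {"x": -0.8,"y": -0.5,"z": 0.06,"rz": 1},
    {"x": -0.8,"y": -0.5,"z": 0.06,"rz": 1},
    {"x": -0.8,"y": -0.5,"z": 0.06,"rz": 1},
    {"x": -0.8,"y": -0.5,"z": 0.06,"rz": 1},
    {"x": -0.8,"y": -0.5,"z": 0.06,"rz": 1},
    {"x": -0.8,"y": -0.5,"z": 0.06,"rz": 1},
    {"x": -0.8,"y": -0.5,"z": 0.06,"rz": 1,"claw": 1},
  ],
)

```text
$.steps[0]: bad value
```

```bash
python3 -c "
from h import *
plan(617,-109,160,-4)"
```

```text
xyz [-0.8144 -0.5137  0.0889] r [ 0.   -0.    1.58] rows 17.4 | tcp [204.3 483.6 226.7] q6 -0.15 t 2.2
```

Call:
step_arm(
  steps=[
    {"x": -0.8,"y": -0.5,"z": 0.06,"rx": 0,"ry": 0,"rz": 1,"claw": 1},
    {"x": -0.8,"y": -0.5,"z": 0.06,"rx": 0,"ry": 0,"rz": 1,"claw": 1},
    {"x": -0.8,"y": -0.5,"z": 0.06,"rx": 0,"ry": 0,"rz": 1,"claw": 1},
    {"x": -0.8,"y": -0.5,"z": 0.06,"rx": 0,"ry": 0,"rz": 1,"claw": 1},
    {"x": -0.8,"y": -0.5,"z": 0.06,"rx": 0,"ry": 0,"rz": 1,"claw": 1},
    {"x": -0.8,"y": -0.5,"z": 0.06,"rx": 0,"ry": 0,"rz": 1,"claw": 1},
    {"x": -0.8,"y": -0.5,"z": 0.06,"rx": 0,"ry": 0,"rz": 1,"claw": 1},
    {"x": -0.8,"y": -0.5,"z": 0.06,"rx": 0,"ry": 0,"rz": 1,"claw": 1},
    {"x": -0.8,"y": -0.5,"z": 0.06,"rx": 0,"ry": 0,"rz": 1,"claw": 1},
    {"x": -0.8,"y": -0.5,"z": 0.06,"rx": 0,"ry": 0,"rz": 1,"claw": 1},
  ],
)

```text
time: 3.03
tool_pos: [0.4442, 0.1415, 0.2004]
tool_rot: [3.141, 0.0, 1.956]
contact_force: [0.9, 1.0, 0.5]
opening: 0.0919
grip_force: 0.0
```

```bash
python3 -c "
from h import *
plan(617,-109,160,-4)"
```

```text
xyz [-0.396   0.0878  0.054 ] r [ 0.001 -0.     0.58 ] rows 7.4 | tcp [444.2 141.5 200.4] q6 -0.24 t 3.03
```

Call:
step_arm(
  steps=[
    {"x": -0.396,"y": 0.088,"z": 0.054,"rx": 0,"ry": 0,"rz": 0.58,"claw": 1},
    {"x": -0.396,"y": 0.088,"z": 0.054,"rx": 0,"ry": 0,"rz": 0.58,"claw": 1},
    {"x": -0.396,"y": 0.088,"z": 0.054,"rx": 0,"ry": 0,"rz": 0.58,"claw": 1},
    {"x": -0.396,"y": 0.088,"z": 0.054,"rx": 0,"ry": 0,"rz": 0.58,"claw": 1},
    {"x": -0.396,"y": 0.088,"z": 0.054,"rx": 0,"ry": 0,"rz": 0.58,"claw": 1},
    {"x": -0.396,"y": 0.088,"z": 0.054,"rx": 0,"ry": 0,"rz": 0.58,"claw": 1},
    {"x": -0.396,"y": 0.088,"z": 0.054,"rx": 0,"ry": 0,"rz": 0.58,"claw": 1},
    {"x": -0.396,"y": 0.088,"z": 0.054,"rx": 0,"ry": 0,"rz": 0.58,"claw": 1},
    {"x": -0.396,"y": 0.088,"z": 0.054,"rx": 0,"ry": 0,"rz": 0.58,"claw": 1},
    {"x": -0.396,"y": 0.088,"z": 0.054,"rx": 0,"ry": 0,"rz": 0.58,"claw": 1},
  ],
)

```text
time: 3.87
tool_pos: [0.6159, -0.1074, 0.159]
tool_rot: [-3.14, -0.001, 1.499]
contact_force: [-0.3, 0.2, 0.5]
opening: 0.092
grip_force: 0.0
```

```bash
python3 -c "
from h import *
plan(617,-109,28,-4)
im,d=read_camera('side');cv2.imwrite('pics/side1.png',cv2.resize(im[60:260,180:420],None,fx=2.5,fy=2.5))"
```

```text
xyz [-0.0021  0.0019  0.1746] r [-0.002 -0.001 -0.002] rows 3.1 | tcp [ 615.9 -107.4  159. ] q6 -0.22 t 3.87
```

View pics/side1.png

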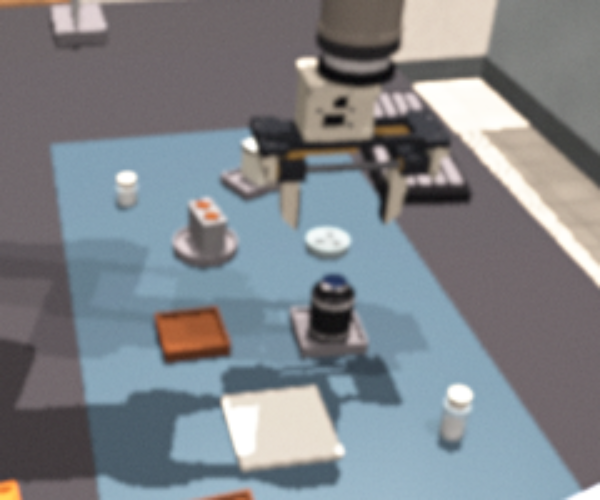

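The open fingers (crop columns 290 and 390) straddle the lens at (333,310). I'll descend, then grip.

Call:
step_arm(
  steps=[
    {"x": -0.002,"y": 0.002,"z": 0.04,"rx": 0,"ry": 0,"rz": 0,"claw": 1},
    {"x": -0.002,"y": 0.002,"z": 0.08,"rx": 0,"ry": 0,"rz": 0,"claw": 1},
    {"x": -0.002,"y": 0.002,"z": 0.115,"rx": 0,"ry": 0,"rz": 0,"claw": 1},
    {"x": -0.002,"y": 0.002,"z": 0.14,"rx": 0,"ry": 0,"rz": 0,"claw": 1},
    {"x": -0.002,"y": 0.002,"z": 0.16,"rx": 0,"ry": 0,"rz": 0,"claw": 1},
    {"x": -0.002,"y": 0.002,"z": 0.174,"rx": 0,"ry": 0,"rz": 0,"claw": 1},
    {"x": -0.002,"y": 0.002,"z": 0.174,"rx": 0,"ry": 0,"rz": 0,"claw": 1},
    {"x": -0.002,"y": 0.002,"z": 0.174,"rx": 0,"ry": 0,"rz": 0,"claw": 1},
  ],
)

```text
time: 4.58
tool_pos: [0.6176, -0.1076, 0.0298]
tool_rot: [3.142, -0.0, 1.502]
contact_force: [0.5, -0.0, 0.2]
opening: 0.092
grip_force: 0.0
```

Call:
step_arm(
  squeeze=20,
  steps=[
    {"x": 0,"y": 0,"z": 0,"rx": 0,"ry": 0,"rz": 0,"claw": 0.2},
    {"x": 0,"y": 0,"z": 0,"rx": 0,"ry": 0,"rz": 0,"claw": 0.15},
    {"x": 0,"y": 0,"z": 0,"rx": 0,"ry": 0,"rz": 0,"claw": 0.0},
    {"x": 0,"y": 0,"z": 0,"rx": 0,"ry": 0,"rz": 0,"claw": -0.5},
    {"x": 0,"y": 0,"z": 0,"rx": 0,"ry": 0,"rz": 0,"claw": -0.5},
    {"x": 0,"y": 0,"z": 0,"rx": 0,"ry": 0,"rz": 0,"claw": -0.5},
    {"x": 0,"y": 0,"z": 0,"rx": 0,"ry": 0,"rz": 0,"claw": -0.5},
    {"x": 0,"y": 0,"z": 0,"rx": 0,"ry": 0,"rz": 0,"claw": -0.5},
  ],
)

```text
time: 5.25
tool_pos: [0.618, -0.1087, 0.0294]
tool_rot: [3.141, 0.0, 1.501]
contact_force: [1.4, -0.3, 0.5]
opening: 0.0494
grip_force: 20.0
```

```bash
python3 -c "
from h import *
plan(617,-109,28,-4)
plan(523,-246,80,-4)"
```

```text
xyz [-0.0004 -0.0013  0.0019] r [ 0.001  0.    -0.   ] rows 0.0 | tcp [ 618.  -108.7   29.4] q6 -0.23 t 5.25
xyz [-0.1914 -0.1135 -0.0675] r [ 0.001  0.    -0.   ] rows 4.2 | tcp [ 618.  -108.7   29.4] q6 -0.23 t 5.25
```

Call:
step_arm(
  steps=[
    {"x": 0,"y": 0,"z": -0.02,"rx": 0,"ry": 0,"rz": 0,"claw": -0.5},
    {"x": 0,"y": 0,"z": -0.05,"rx": 0,"ry": 0,"rz": 0,"claw": -0.5},
    {"x": 0,"y": 0,"z": -0.08,"rx": 0,"ry": 0,"rz": 0,"claw": -0.5},
    {"x": -0.04,"y": -0.024,"z": -0.08,"rx": 0,"ry": 0,"rz": 0,"claw": -0.5},
    {"x": -0.08,"y": -0.048,"z": -0.08,"rx": 0,"ry": 0,"rz": 0,"claw": -0.5},
    {"x": -0.12,"y": -0.072,"z": -0.08,"rx": 0,"ry": 0,"rz": 0,"claw": -0.5},
    {"x": -0.16,"y": -0.095,"z": -0.08,"rx": 0,"ry": 0,"rz": 0,"claw": -0.5},
    {"x": -0.191,"y": -0.113,"z": -0.08,"rx": 0,"ry": 0,"rz": 0,"claw": -0.5},
    {"x": -0.191,"y": -0.113,"z": -0.05,"rx": 0,"ry": 0,"rz": 0,"claw": -0.5},
    {"x": -0.191,"y": -0.113,"z": -0.03,"rx": 0,"ry": 0,"rz": 0,"claw": -0.5},
    {"x": -0.191,"y": -0.113,"z": -0.02,"rx": 0,"ry": 0,"rz": 0,"claw": -0.5},
    {"x": -0.191,"y": -0.113,"z": -0.02,"rx": 0,"ry": 0,"rz": 0,"claw": -0.5},
  ],
)

```text
time: 6.25
tool_pos: [0.5215, -0.2447, 0.042]
tool_rot: [-3.137, -0.002, 1.501]
contact_force: [-0.5, 0.7, -2.5]
opening: 0.0492
grip_force: 20.0
```

```bash
python3 -c "
from h import *
plan(523,-246,29.4,-4)
im,d=read_camera('side');cv2.imwrite('pics/side2.png',cv2.resize(im[60:260,180:420],None,fx=2.5,fy=2.5))"
```

```text
xyz [-0.0016  0.0021  0.0168] r [-0.006 -0.003 -0.   ] rows 0.3 | tcp [ 521.5 -244.7   42. ] q6 -0.5 t 6.25
```

View pics/side2.png

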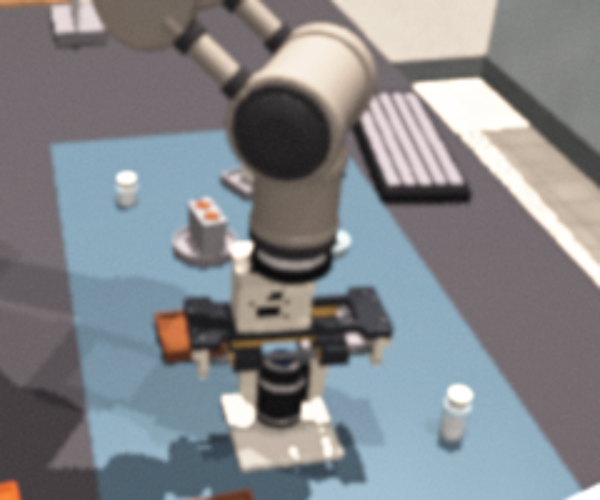

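The lens is held upright just above the slab's middle at crop (282,410). I'll lower it in small increments and release.

Call:
step_arm(
  steps=[
    {"x": -0.001,"y": 0.001,"z": 0.005,"rx": 0,"ry": 0,"rz": 0,"claw": -0.5},
    {"x": -0.001,"y": 0.001,"z": 0.009,"rx": 0,"ry": 0,"rz": 0,"claw": -0.5},
    {"x": -0.001,"y": 0.001,"z": 0.013,"rx": 0,"ry": 0,"rz": 0,"claw": -0.5},
    {"x": -0.001,"y": 0.001,"z": 0.016,"rx": 0,"ry": 0,"rz": 0,"claw": -0.5},
    {"x": -0.001,"y": 0.001,"z": 0.017,"rx": 0,"ry": 0,"rz": 0,"claw": -0.5},
    {"x": -0.001,"y": 0.001,"z": 0.017,"rx": 0,"ry": 0,"rz": 0,"claw": -0.5},
  ],
)

```text
time: 6.8
tool_pos: [0.5237, -0.2462, 0.0314]
tool_rot: [-3.141, -0.0, 1.501]
contact_force: [-0.1, 0.8, -3.0]
opening: 0.0492
grip_force: 20.0
```

Call:
step_arm(
  steps=[
    {"x": 0,"y": 0,"z": 0.001,"rx": 0,"ry": 0,"rz": 0,"claw": -0.5},
    {"x": 0,"y": 0,"z": 0.002,"rx": 0,"ry": 0,"rz": 0,"claw": -0.5},
    {"x": 0,"y": 0,"z": 0.002,"rx": 0,"ry": 0,"rz": 0,"claw": -0.5},
    {"x": 0,"y": 0,"z": 0.002,"rx": 0,"ry": 0,"rz": 0,"claw": -0.5},
  ],
)

```text
time: 7.13
tool_pos: [0.5238, -0.2464, 0.03]
tool_rot: [3.142, -0.0, 1.501]
contact_force: [0.5, -0.2, -4.6]
opening: 0.0491
grip_force: 20.0
```

Call:
step_arm(
  steps=[
    {"x": 0,"y": 0,"z": 0.001,"rx": 0,"ry": 0,"rz": 0,"claw": -0.5},
    {"x": 0,"y": 0,"z": 0.0015,"rx": 0,"ry": 0,"rz": 0,"claw": -0.5},
    {"x": 0,"y": 0,"z": 0.0015,"rx": 0,"ry": 0,"rz": 0,"claw": -0.5},
  ],
)

```text
time: 7.38
tool_pos: [0.5239, -0.2464, 0.0294]
tool_rot: [3.141, 0.0, 1.501]
contact_force: [-1.5, 0.3, 2.4]
opening: 0.0495
grip_force: 20.0
```

Contact shows: the force has gone from −4.6 to +2.4 N, at the same tip height as in the tray. I'll release and lift.

Call:
step_arm(
  steps=[
    {"x": 0,"y": 0,"z": 0,"rx": 0,"ry": 0,"rz": 0,"claw": 0.3},
    {"x": 0,"y": 0,"z": 0,"rx": 0,"ry": 0,"rz": 0,"claw": 0.6},
    {"x": 0,"y": 0,"z": 0,"rx": 0,"ry": 0,"rz": 0,"claw": 1},
    {"x": 0,"y": 0,"z": 0,"rx": 0,"ry": 0,"rz": 0,"claw": 1},
    {"x": 0,"y": 0,"z": -0.04,"rx": 0,"ry": 0,"rz": 0,"claw": 1},
    {"x": 0,"y": 0,"z": -0.09,"rx": 0,"ry": 0,"rz": 0,"claw": 1},
    {"x": 0,"y": 0,"z": -0.14,"rx": 0,"ry": 0,"rz": 0,"claw": 1},
    {"x": 0,"y": 0,"z": -0.18,"rx": 0,"ry": 0,"rz": 0,"claw": 1},
    {"x": 0,"y": 0,"z": -0.18,"rx": 0,"ry": 0,"rz": 0,"claw": 1},
  ],
)

```text
time: 8.13
tool_pos: [0.5267, -0.2482, 0.1708]
tool_rot: [3.131, 0.006, 1.501]
contact_force: [0.6, -1.0, 1.3]
opening: 0.0918
grip_force: 0.0
```

```bash
python3 -c "
from h import *
plan(634,273,165,21)
im,d=read_camera('top')
for q in ['square_tray','lens']:
  for m in nets.masks_of('top',q)[:6]:
    P=cloud('top',d,m['region']); print(q,round(m['conf'],2),rect(P),np.round(np.percentile(P[:,2],[5,50,95])*1000))"
```

```text
xyz [0.7032 0.0941 0.0047] r [ 0.012  0.01  -0.556] rows 12.8 | tcp [ 526.7 -248.2  170.8] q6 -0.5 t 8.13
square_tray 0.97 (array([ 435.9, -376.2]), array([76. , 77.5]), 5.2) [ 7. 11. 17.]
square_tray 0.88 (array([ 621. , -543.5]), array([75.2, 82.5]), 79.0) [ 6. 10. 17.]
square_tray 0.74 (array([ 220. , -326.9]), array([76.7, 76.6]), 7.1) [ 6. 10. 17.]
square_tray 0.7 (array([ 622.1, -100.8]), array([79.8, 80.5]), 85.7) [ 5. 10. 16.]
```

Call:
step_arm(
  steps=[
    {"x": 0.7,"y": 0.094,"z": 0,"rx": 0,"ry": 0,"rz": -0.556,"claw": 1},
    {"x": 0.7,"y": 0.094,"z": 0,"rx": 0,"ry": 0,"rz": -0.556,"claw": 1},
    {"x": 0.7,"y": 0.094,"z": 0,"rx": 0,"ry": 0,"rz": -0.556,"claw": 1},
    {"x": 0.7,"y": 0.094,"z": 0,"rx": 0,"ry": 0,"rz": -0.556,"claw": 1},
    {"x": 0.7,"y": 0.094,"z": 0,"rx": 0,"ry": 0,"rz": -0.556,"claw": 1},
    {"x": 0.7,"y": 0.094,"z": 0,"rx": 0,"ry": 0,"rz": -0.556,"claw": 1},
    {"x": 0.7,"y": 0.094,"z": 0,"rx": 0,"ry": 0,"rz": -0.556,"claw": 1},
    {"x": 0.7,"y": 0.094,"z": 0,"rx": 0,"ry": 0,"rz": -0.556,"claw": 1},
    {"x": 0.7,"y": 0.094,"z": 0,"rx": 0,"ry": 0,"rz": -0.556,"claw": 1},
    {"x": 0.7,"y": 0.094,"z": 0,"rx": 0,"ry": 0,"rz": -0.556,"claw": 1},
    {"x": 0.7,"y": 0.094,"z": 0,"rx": 0,"ry": 0,"rz": -0.556,"claw": 1},
    {"x": 0.7,"y": 0.094,"z": 0,"rx": 0,"ry": 0,"rz": -0.556,"claw": 1},
  ],
)

```text
time: 9.28
tool_pos: [0.6238, 0.2452, 0.1614]
tool_rot: [-3.138, -0.0, 1.938]
contact_force: [1.2, -0.1, -0.1]
opening: 0.0917
grip_force: 0.0
```

```bash
python3 -c "
from h import *
plan(634,272.5,165,21)
im,d=read_camera('side')
for q in ['lens','square_tray']:
  for m in nets.masks_of('side',q)[:6]:
    P=cloud('side',d,m['region']); T=P[P[:,2]>np.percentile(P[:,2],95)-.008];print(q,round(m['conf'],2),rect(P),np.round(np.percentile(P[:,2],[5,50,95])*1000),rect(T))
cv2.imwrite('pics/side3.png',cv2.resize(im[60:260,180:420],None,fx=2.5,fy=2.5))"
```

```text
xyz [ 0.0291  0.0257 -0.0049] r [-0.005 -0.001  0.   ] rows 0.7 | tcp [623.8 245.2 161.4] q6 -0.11 t 9.28
lens 0.59 (array([ 521.4, -226. ]), array([46.1, 90.9]), 3.0) [14. 57. 83.] (array([ 524.2, -251.2]), array([29.7, 30.5]), 47.5)
square_tray 0.94 (array([ 219.7, -318.5]), array([77.9, 96.2]), 8.4) [ 6. 11. 17.] (array([ 220.2, -325.8]), array([75.8, 81. ]), 7.1)
square_tray 0.83 (array([ 438.2, -368.4]), array([85.5, 95.7]), 4.2) [ 2. 12. 18.] (array([ 435.9, -375.3]), array([77. , 80.7]), 5.4)
square_tray 0.77 (array([ 619.4, -103.2]), array([80.4, 75.4]), 84.8) [ 6. 11. 17.] (array([ 619.5, -103.2]), array([80.1, 75.3]), 85.2)
square_tray 0.73 (array([462.1, -80.6]), array([80.7, 75.8]), 90.0) [ 8. 12. 18.] (array([462.2, -80.8]), array([75.7, 80.5]), 0.6)
square_tray 0.66 (array([ 621.5, -538.9]), array([90.1, 86.4]), 78.4) [ 4. 10. 17.] (array([ 618.3, -544.2]), array([76.9, 77.6]), 79.5)
```

View pics/side3.png

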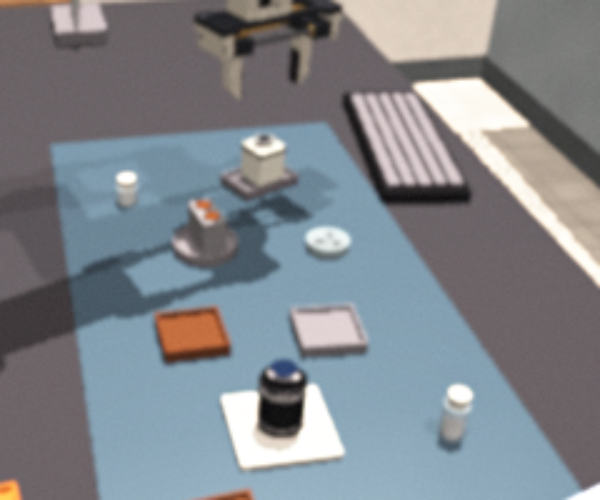

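The lens stands upright on the slab at crop (282,400), and the square tray is empty at (330,330). Next is the camera head.

Call:
step_arm(
  steps=[
    {"x": 0.029,"y": 0.026,"z": -0.005,"rx": 0,"ry": 0,"rz": 0,"claw": 1},
    {"x": 0.029,"y": 0.026,"z": -0.005,"rx": 0,"ry": 0,"rz": 0,"claw": 1},
    {"x": 0.029,"y": 0.026,"z": -0.005,"rx": 0,"ry": 0,"rz": 0,"claw": 1},
    {"x": 0.029,"y": 0.026,"z": -0.005,"rx": 0,"ry": 0,"rz": 0,"claw": 1},
  ],
)

```text
time: 9.77
tool_pos: [0.6347, 0.2692, 0.1664]
tool_rot: [-3.139, 0.0, 1.937]
contact_force: [-0.0, -0.2, -0.5]
opening: 0.0921
grip_force: 0.0
```

```bash
python3 -c "
from h import *
plan(634,272.5,28,21)"
```

```text
xyz [0.0046 0.0012 0.1845] r [-0.003  0.    -0.001] rows 3.3 | tcp [634.7 269.2 166.4] q6 -0.08 t 9.77
```

Call:
step_arm(
  steps=[
    {"x": 0.004,"y": 0.001,"z": 0.04,"rx": 0,"ry": 0,"rz": 0,"claw": 1},
    {"x": 0.004,"y": 0.001,"z": 0.085,"rx": 0,"ry": 0,"rz": 0,"claw": 1},
    {"x": 0.004,"y": 0.001,"z": 0.125,"rx": 0,"ry": 0,"rz": 0,"claw": 1},
    {"x": 0.004,"y": 0.001,"z": 0.15,"rx": 0,"ry": 0,"rz": 0,"claw": 1},
    {"x": 0.004,"y": 0.001,"z": 0.17,"rx": 0,"ry": 0,"rz": 0,"claw": 1},
    {"x": 0.004,"y": 0.001,"z": 0.184,"rx": 0,"ry": 0,"rz": 0,"claw": 1},
    {"x": 0.004,"y": 0.001,"z": 0.184,"rx": 0,"ry": 0,"rz": 0,"claw": 1},
    {"x": 0.004,"y": 0.001,"z": 0.184,"rx": 0,"ry": 0,"rz": 0,"claw": 1},
  ],
)

```text
time: 10.43
tool_pos: [0.6348, 0.2728, 0.0297]
tool_rot: [-3.141, 0.0, 1.937]
contact_force: [0.3, 0.1, -0.5]
opening: 0.0921
grip_force: 0.0
```

Call:
step_arm(
  squeeze=20,
  steps=[
    {"x": 0,"y": 0,"z": 0,"rx": 0,"ry": 0,"rz": 0,"claw": 0.2},
    {"x": 0,"y": 0,"z": 0,"rx": 0,"ry": 0,"rz": 0,"claw": 0.1},
    {"x": 0,"y": 0,"z": 0,"rx": 0,"ry": 0,"rz": 0,"claw": 0.0},
    {"x": 0,"y": 0,"z": 0,"rx": 0,"ry": 0,"rz": 0,"claw": -0.5},
    {"x": 0,"y": 0,"z": 0,"rx": 0,"ry": 0,"rz": 0,"claw": -0.5},
    {"x": 0,"y": 0,"z": 0,"rx": 0,"ry": 0,"rz": 0,"claw": -0.5},
    {"x": 0,"y": 0,"z": 0,"rx": 0,"ry": 0,"rz": 0,"claw": -0.5},
    {"x": 0,"y": 0,"z": 0,"rx": 0,"ry": 0,"rz": 0,"claw": -0.5},
  ],
)

```text
time: 11.1
tool_pos: [0.6349, 0.2738, 0.0298]
tool_rot: [3.141, -0.0, 1.938]
contact_force: [-0.4, 0.3, 0.4]
opening: 0.0468
grip_force: 19.6
```

```bash
python3 -c "
from h import *
plan(620,-102.5,100,-4.5)"
```

```text
xyz [-0.4612 -0.1984 -0.0937] r [ 0.    -0.     0.567] rows 9.2 | tcp [634.9 273.8  29.8] q6 -0.07 t 11.1
```

Call:
step_arm(
  steps=[
    {"x": 0,"y": 0,"z": -0.02,"rx": 0,"ry": 0,"rz": 0,"claw": -0.5},
    {"x": 0,"y": 0,"z": -0.05,"rx": 0,"ry": 0,"rz": 0,"claw": -0.5},
    {"x": 0,"y": 0,"z": -0.09,"rx": 0,"ry": 0,"rz": 0,"claw": -0.5},
    {"x": -0.04,"y": -0.017,"z": -0.094,"rx": 0,"ry": 0,"rz": 0.05,"claw": -0.5},
    {"x": -0.09,"y": -0.039,"z": -0.094,"rx": 0,"ry": 0,"rz": 0.12,"claw": -0.5},
    {"x": -0.14,"y": -0.06,"z": -0.094,"rx": 0,"ry": 0,"rz": 0.18,"claw": -0.5},
    {"x": -0.19,"y": -0.082,"z": -0.094,"rx": 0,"ry": 0,"rz": 0.24,"claw": -0.5},
    {"x": -0.24,"y": -0.103,"z": -0.094,"rx": 0,"ry": 0,"rz": 0.3,"claw": -0.5},
    {"x": -0.29,"y": -0.125,"z": -0.094,"rx": 0,"ry": 0,"rz": 0.36,"claw": -0.5},
    {"x": -0.34,"y": -0.146,"z": -0.094,"rx": 0,"ry": 0,"rz": 0.42,"claw": -0.5},
    {"x": -0.39,"y": -0.168,"z": -0.094,"rx": 0,"ry": 0,"rz": 0.48,"claw": -0.5},
    {"x": -0.43,"y": -0.185,"z": -0.094,"rx": 0,"ry": 0,"rz": 0.54,"claw": -0.5},
  ],
)

```text
time: 12.1
tool_pos: [0.6201, -0.0801, 0.0997]
tool_rot: [-3.141, 0.0, 1.51]
contact_force: [0.5, 0.0, -2.4]
opening: 0.0471
grip_force: 19.6
```

```bash
python3 -c "
from h import *
plan(620,-102.5,60,-4.5)"
```

```text
xyz [-0.0298  0.0018  0.0529] r [-0.001  0.     0.023] rows 1.1 | tcp [620.1 -80.1  99.7] q6 -0.19 t 12.1
```

Call:
step_arm(
  steps=[
    {"x": -0.02,"y": 0.002,"z": 0.01,"rx": 0,"ry": 0,"rz": 0.02,"claw": -0.5},
    {"x": -0.03,"y": 0.002,"z": 0.03,"rx": 0,"ry": 0,"rz": 0.02,"claw": -0.5},
    {"x": -0.03,"y": 0.002,"z": 0.053,"rx": 0,"ry": 0,"rz": 0.02,"claw": -0.5},
    {"x": -0.03,"y": 0.002,"z": 0.067,"rx": 0,"ry": 0,"rz": 0.02,"claw": -0.5},
    {"x": -0.03,"y": 0.002,"z": 0.072,"rx": 0,"ry": 0,"rz": 0.02,"claw": -0.5},
    {"x": -0.03,"y": 0.002,"z": 0.072,"rx": 0,"ry": 0,"rz": 0.02,"claw": -0.5},
    {"x": -0.03,"y": 0.002,"z": 0.072,"rx": 0,"ry": 0,"rz": 0.02,"claw": -0.5},
  ],
)

```text
time: 12.68
tool_pos: [0.6215, -0.0989, 0.0463]
tool_rot: [3.141, -0.0, 1.499]
contact_force: [0.2, 0.3, -2.2]
opening: 0.0465
grip_force: 19.6
```

```bash
python3 -c "
from h import *
plan(620,-102.5,29.5,-4.5)
im,d=read_camera('side');cv2.imwrite('pics/side4.png',cv2.resize(im[100:220,260:400],None,fx=4,fy=4))"
```

```text
xyz [-0.0049 -0.0016  0.0225] r [ 0.    -0.     0.008] rows 0.4 | tcp [621.5 -98.9  46.3] q6 -0.21 t 12.68
```

View pics/side4.png

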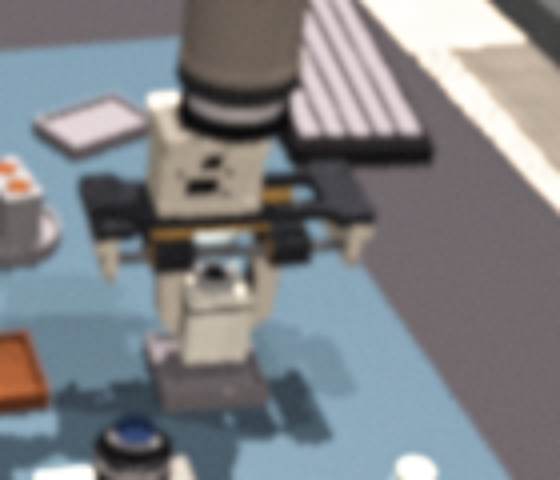

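The camera head hangs upright above the square tray at crop (215,340), with about 4 mm left to correct in y.

Call:
step_arm(
  steps=[
    {"x": -0.005,"y": -0.001,"z": 0.005,"rx": 0,"ry": 0,"rz": 0,"claw": -0.5},
    {"x": -0.005,"y": -0.001,"z": 0.01,"rx": 0,"ry": 0,"rz": 0,"claw": -0.5},
    {"x": -0.005,"y": -0.001,"z": 0.015,"rx": 0,"ry": 0,"rz": 0,"claw": -0.5},
    {"x": -0.005,"y": -0.001,"z": 0.019,"rx": 0,"ry": 0,"rz": 0,"claw": -0.5},
    {"x": -0.005,"y": -0.001,"z": 0.021,"rx": 0,"ry": 0,"rz": 0,"claw": -0.5},
    {"x": -0.005,"y": -0.001,"z": 0.022,"rx": 0,"ry": 0,"rz": 0,"claw": -0.5},
    {"x": -0.005,"y": -0.001,"z": 0.023,"rx": 0,"ry": 0,"rz": 0,"claw": -0.5},
    {"x": -0.005,"y": -0.001,"z": 0.023,"rx": 0,"ry": 0,"rz": 0,"claw": -0.5},
  ],
)

```text
time: 13.4
tool_pos: [0.6198, -0.1033, 0.0297]
tool_rot: [-3.141, -0.0, 1.498]
contact_force: [-4.0, 1.1, 4.2]
opening: 0.0465
grip_force: 19.6
```

Contact at the pick height, so the camera head is on the floor. I'll release, lift, and work out the cassette move.

Call:
step_arm(
  steps=[
    {"x": 0,"y": 0,"z": 0,"rx": 0,"ry": 0,"rz": 0,"claw": 0.3},
    {"x": 0,"y": 0,"z": 0,"rx": 0,"ry": 0,"rz": 0,"claw": 0.6},
    {"x": 0,"y": 0,"z": 0,"rx": 0,"ry": 0,"rz": 0,"claw": 1},
    {"x": 0,"y": 0,"z": 0,"rx": 0,"ry": 0,"rz": 0,"claw": 1},
    {"x": 0,"y": 0,"z": -0.04,"rx": 0,"ry": 0,"rz": 0,"claw": 1},
    {"x": 0,"y": 0,"z": -0.09,"rx": 0,"ry": 0,"rz": 0,"claw": 1},
    {"x": 0,"y": 0,"z": -0.13,"rx": 0,"ry": 0,"rz": 0,"claw": 1},
    {"x": 0,"y": 0,"z": -0.13,"rx": 0,"ry": 0,"rz": 0,"claw": 1},
  ],
)

```text
time: 14.07
tool_pos: [0.6238, -0.1043, 0.1335]
tool_rot: [3.129, 0.002, 1.498]
contact_force: [1.1, -1.0, 0.4]
opening: 0.0905
grip_force: 0.0
```

```bash
python3 -c "
from h import *
plan(517,106,130,9)"
```

```text
xyz [ 0.2693 -0.1625  0.002 ] r [ 0.015  0.005 -0.293] rows 5.7 | tcp [ 623.8 -104.3  133.5] q6 -0.21 t 14.07
```

Call:
step_arm(
  steps=[
    {"x": 0.269,"y": -0.162,"z": 0,"rx": 0,"ry": 0,"rz": -0.293,"claw": 1},
    {"x": 0.269,"y": -0.162,"z": 0,"rx": 0,"ry": 0,"rz": -0.293,"claw": 1},
    {"x": 0.269,"y": -0.162,"z": 0,"rx": 0,"ry": 0,"rz": -0.293,"claw": 1},
    {"x": 0.269,"y": -0.162,"z": 0,"rx": 0,"ry": 0,"rz": -0.293,"claw": 1},
    {"x": 0.269,"y": -0.162,"z": 0,"rx": 0,"ry": 0,"rz": -0.293,"claw": 1},
    {"x": 0.269,"y": -0.162,"z": 0,"rx": 0,"ry": 0,"rz": -0.293,"claw": 1},
    {"x": 0.269,"y": -0.162,"z": 0,"rx": 0,"ry": 0,"rz": -0.293,"claw": 1},
    {"x": 0.269,"y": -0.162,"z": 0,"rx": 0,"ry": 0,"rz": -0.293,"claw": 1},
  ],
)

```text
time: 14.73
tool_pos: [0.5132, 0.1079, 0.1264]
tool_rot: [3.141, 0.0, 1.731]
contact_force: [0.2, 0.4, 0.4]
opening: 0.0918
grip_force: 0.0
```

```bash
python3 - <<'E'
from h import *
plan(517,106,26,9)
for n in('side','top'):
  im,d=read_camera(n)
  for q in ['cassette','camera','oblong_tray']:
   for m in nets.masks_of(n,q)[:1]:
    P=cloud(n,d,m['region']); T=P[P[:,2]>np.percentile(P[:,2],95)-.008];print(n,q,round(m['conf'],2),rect(P),np.round(np.percentile(P[:,2],[5,50,95])*1000),rect(T))
E
```

```text
xyz [-0.0033  0.0045  0.1339] r [0.    0.    0.004] rows 2.4 | tcp [513.2 107.9 126.4] q6 -0.1 t 14.73
side cassette 0.73 (array([516.2, 105.6]), array([32. , 65.3]), 7.8) [15. 47. 63.] (array([516.5, 105.8]), array([30.6, 65.7]), 9.4)
side camera 0.83 (array([615.2, -67.9]), array([ 44.8, 119.1]), 4.6) [16. 51. 73.] (array([ 617.6, -102.8]), array([41. , 39.1]), 83.5)
side oblong_tray 0.81 (array([630.1, 272.8]), array([98.7, 71. ]), 23.4) [ 6. 11. 17.] (array([629.9, 272.4]), array([99.4, 69.8]), 25.1)
top cassette 0.67 (array([518.9,  87.4]), array([32.2, 24.7]), 3.5) [25. 58. 62.] (array([519.7,  88.1]), array([31. , 24.4]), 6.4)
top camera 0.52 (array([ 618.9, -101.4]), array([44.4, 45.7]), 89.2) [29. 64. 74.] (array([ 620.6, -103.1]), array([38.1, 38.6]), 84.4)
```

The camera head sits in the square tray within about 2 mm of its middle. Now I'll grasp the cassette.

Call:
step_arm(
  steps=[
    {"x": -0.003,"y": 0.005,"z": 0.03,"rx": 0,"ry": 0,"rz": 0,"claw": 1},
    {"x": -0.003,"y": 0.005,"z": 0.06,"rx": 0,"ry": 0,"rz": 0,"claw": 1},
    {"x": -0.003,"y": 0.005,"z": 0.09,"rx": 0,"ry": 0,"rz": 0,"claw": 1},
    {"x": -0.003,"y": 0.005,"z": 0.115,"rx": 0,"ry": 0,"rz": 0,"claw": 1},
    {"x": -0.003,"y": 0.005,"z": 0.133,"rx": 0,"ry": 0,"rz": 0,"claw": 1},
    {"x": -0.003,"y": 0.005,"z": 0.133,"rx": 0,"ry": 0,"rz": 0,"claw": 0.6},
    {"x": -0.003,"y": 0.005,"z": 0.133,"rx": 0,"ry": 0,"rz": 0,"claw": 0.2},
  ],
)

```text
time: 15.72
tool_pos: [0.5175, 0.1048, 0.0263]
tool_rot: [-3.14, -0.0, 1.727]
contact_force: [-0.1, -0.1, 0.2]
opening: 0.0824
grip_force: 0.0
```

Call:
step_arm(
  squeeze=20,
  steps=[
    {"x": 0,"y": 0,"z": 0,"rx": 0,"ry": 0,"rz": 0,"claw": 0},
    {"x": 0,"y": 0,"z": 0,"rx": 0,"ry": 0,"rz": 0,"claw": -0.1},
    {"x": 0,"y": 0,"z": 0,"rx": 0,"ry": 0,"rz": 0,"claw": -0.2},
    {"x": 0,"y": 0,"z": 0,"rx": 0,"ry": 0,"rz": 0,"claw": -0.8},
    {"x": 0,"y": 0,"z": 0,"rx": 0,"ry": 0,"rz": 0,"claw": -0.8},
    {"x": 0,"y": 0,"z": 0,"rx": 0,"ry": 0,"rz": 0,"claw": -0.8},
    {"x": 0,"y": 0,"z": 0,"rx": 0,"ry": 0,"rz": 0,"claw": -0.8},
    {"x": 0,"y": 0,"z": 0,"rx": 0,"ry": 0,"rz": 0,"claw": -0.8},
  ],
)

```text
time: 16.38
tool_pos: [0.5176, 0.1051, 0.0267]
tool_rot: [-3.141, -0.0, 1.728]
contact_force: [-0.8, 0.1, 2.4]
opening: 0.0318
grip_force: 20.0
```

```bash
python3 -c "
from h import *
plan(629.5,272.5,100,-66)"
```

```text
xyz [ 0.1971  0.1823 -0.0977] r [-0.     0.     1.667] rows 10.5 | tcp [517.6 105.1  26.7] q6 -0.1 t 16.38
```

Call:
step_arm(
  steps=[
    {"x": 0,"y": 0,"z": -0.02,"rx": 0,"ry": 0,"rz": 0,"claw": -0.8},
    {"x": 0,"y": 0,"z": -0.05,"rx": 0,"ry": 0,"rz": 0,"claw": -0.8},
    {"x": 0,"y": 0,"z": -0.09,"rx": 0,"ry": 0,"rz": 0,"claw": -0.8},
    {"x": 0.02,"y": 0.018,"z": -0.098,"rx": 0,"ry": 0,"rz": 0.1,"claw": -0.8},
    {"x": 0.04,"y": 0.036,"z": -0.098,"rx": 0,"ry": 0,"rz": 0.22,"claw": -0.8},
    {"x": 0.06,"y": 0.055,"z": -0.098,"rx": 0,"ry": 0,"rz": 0.34,"claw": -0.8},
    {"x": 0.08,"y": 0.073,"z": -0.098,"rx": 0,"ry": 0,"rz": 0.46,"claw": -0.8},
    {"x": 0.1,"y": 0.092,"z": -0.098,"rx": 0,"ry": 0,"rz": 0.58,"claw": -0.8},
    {"x": 0.12,"y": 0.11,"z": -0.098,"rx": 0,"ry": 0,"rz": 0.7,"claw": -0.8},
    {"x": 0.14,"y": 0.128,"z": -0.098,"rx": 0,"ry": 0,"rz": 0.82,"claw": -0.8},
    {"x": 0.16,"y": 0.147,"z": -0.098,"rx": 0,"ry": 0,"rz": 0.92,"claw": -0.8},
    {"x": 0.18,"y": 0.165,"z": -0.098,"rx": 0,"ry": 0,"rz": 1,"claw": -0.8},
  ],
)

```text
time: 17.38
tool_pos: [0.6189, 0.2586, 0.0994]
tool_rot: [-3.141, 0.001, 0.939]
contact_force: [1.1, -0.9, -2.0]
opening: 0.0315
grip_force: 20.0
```

```bash
python3 -c "
from h import *
plan(629.5,272.5,50,-66)"
```

```text
xyz [0.0235 0.0005 0.0658] r [-0.001  0.002  0.662] rows 4.2 | tcp [618.9 258.6  99.4] q6 0.91 t 17.38
```

Call:
step_arm(
  steps=[
    {"x": 0.006,"y": 0,"z": 0,"rx": 0,"ry": 0,"rz": 0.12,"claw": -0.8},
    {"x": 0.012,"y": 0,"z": 0,"rx": 0,"ry": 0,"rz": 0.25,"claw": -0.8},
    {"x": 0.018,"y": 0,"z": 0,"rx": 0,"ry": 0,"rz": 0.38,"claw": -0.8},
    {"x": 0.023,"y": 0,"z": 0,"rx": 0,"ry": 0,"rz": 0.5,"claw": -0.8},
    {"x": 0.023,"y": 0,"z": 0.01,"rx": 0,"ry": 0,"rz": 0.6,"claw": -0.8},
    {"x": 0.023,"y": 0,"z": 0.03,"rx": 0,"ry": 0,"rz": 0.662,"claw": -0.8},
    {"x": 0.023,"y": 0,"z": 0.05,"rx": 0,"ry": 0,"rz": 0.662,"claw": -0.8},
    {"x": 0.023,"y": 0,"z": 0.065,"rx": 0,"ry": 0,"rz": 0.662,"claw": -0.8},
    {"x": 0.023,"y": 0,"z": 0.073,"rx": 0,"ry": 0,"rz": 0.662,"claw": -0.8},
    {"x": 0.023,"y": 0,"z": 0.073,"rx": 0,"ry": 0,"rz": 0.662,"claw": -0.8},
    {"x": 0.023,"y": 0,"z": 0.073,"rx": 0,"ry": 0,"rz": 0.662,"claw": -0.8},
  ],
)

```text
time: 18.3
tool_pos: [0.629, 0.2717, 0.0452]
tool_rot: [-3.141, 0.0, 0.423]
contact_force: [0.4, -0.1, -2.2]
opening: 0.0317
grip_force: 20.0
```

```bash
python3 -c "
from h import *
plan(629.5,272.5,26.5,-66)
im,d=read_camera('side');cv2.imwrite('pics/side5.png',cv2.resize(im[70:190,220:360],None,fx=4,fy=4))"
```

```text
xyz [ 0.0011 -0.0007  0.025 ] r [-0.     0.     0.005] rows 0.5 | tcp [629.  271.7  45.2] q6 1.44 t 18.3
```

View pics/side5.png

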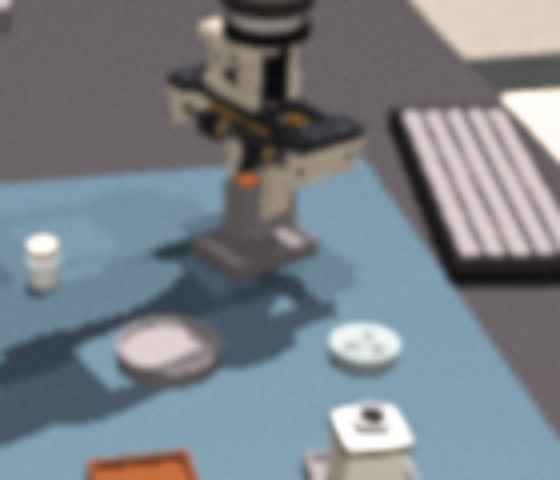

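The cassette hangs upright, lengthwise over the oblong tray at crop (250,230). The round tray is empty at (167,350). I'll lower it.

Call:
step_arm(
  steps=[
    {"x": 0.001,"y": -0.001,"z": 0.006,"rx": 0,"ry": 0,"rz": 0,"claw": -0.8},
    {"x": 0.001,"y": -0.001,"z": 0.012,"rx": 0,"ry": 0,"rz": 0,"claw": -0.8},
    {"x": 0.001,"y": -0.001,"z": 0.017,"rx": 0,"ry": 0,"rz": 0,"claw": -0.8},
    {"x": 0.001,"y": -0.001,"z": 0.021,"rx": 0,"ry": 0,"rz": 0,"claw": -0.8},
    {"x": 0.001,"y": -0.001,"z": 0.023,"rx": 0,"ry": 0,"rz": 0,"claw": -0.8},
    {"x": 0.001,"y": -0.001,"z": 0.0245,"rx": 0,"ry": 0,"rz": 0,"claw": -0.8},
    {"x": 0.001,"y": -0.001,"z": 0.0255,"rx": 0,"ry": 0,"rz": 0,"claw": -0.8},
    {"x": 0.001,"y": -0.001,"z": 0.0255,"rx": 0,"ry": 0,"rz": 0,"claw": -0.8},
  ],
)

```text
time: 19.02
tool_pos: [0.6293, 0.2727, 0.0268]
tool_rot: [-3.142, -0.0, 0.423]
contact_force: [-2.6, -1.6, 2.7]
opening: 0.032
grip_force: 20.0
```

Call:
step_arm(
  steps=[
    {"x": 0,"y": 0,"z": 0,"rx": 0,"ry": 0,"rz": 0,"claw": -0.1},
    {"x": 0,"y": 0,"z": 0,"rx": 0,"ry": 0,"rz": 0,"claw": 0.3},
    {"x": 0,"y": 0,"z": 0,"rx": 0,"ry": 0,"rz": 0,"claw": 0.8},
    {"x": 0,"y": 0,"z": 0,"rx": 0,"ry": 0,"rz": 0,"claw": 1},
    {"x": 0,"y": 0,"z": -0.04,"rx": 0,"ry": 0,"rz": 0,"claw": 1},
    {"x": 0,"y": 0,"z": -0.09,"rx": 0,"ry": 0,"rz": 0,"claw": 1},
    {"x": 0,"y": 0,"z": -0.14,"rx": 0,"ry": 0,"rz": 0,"claw": 1},
    {"x": 0,"y": 0,"z": -0.19,"rx": 0,"ry": 0,"rz": 0,"claw": 1},
    {"x": 0,"y": 0,"z": -0.19,"rx": 0,"ry": 0,"rz": 0,"claw": 1},
    {"x": 0,"y": 0,"z": -0.19,"rx": 0,"ry": 0,"rz": 0,"claw": 1},
  ],
)

```text
time: 19.85
tool_pos: [0.6308, 0.2732, 0.1722]
tool_rot: [3.141, -0.007, 0.423]
contact_force: [-0.2, -0.6, -0.7]
opening: 0.0906
grip_force: 0.0
```

```bash
python3 - <<'E'
from h import *
plan(523.5,-247,165,-60)
plan(523.5,-247,165,-20)
for n in('side','top'):
  im,d=read_camera(n)
  for q in ['lens','cassette','round_tray']:
   for m in nets.masks_of(n,q)[:2]:
    P=cloud(n,d,m['region']); T=P[P[:,2]>np.percentile(P[:,2],95)-.008];print(n,q,round(m['conf'],2),rect(P),np.round(np.percentile(P[:,2],[5,50,95])*1000),rect(T))
E
```

```text
xyz [-0.415   0.5739  0.0072] r [ 0.001 -0.008 -0.129] rows 12.7 | tcp [630.8 273.2 172.2] q6 1.45 t 19.85
xyz [-0.415   0.5739  0.0072] r [ 0.004 -0.008 -1.018] rows 12.7 | tcp [630.8 273.2 172.2] q6 1.45 t 19.85
side lens 0.64 (array([ 522.5, -249.9]), array([43.4, 48.8]), 63.4) [18. 58. 84.] (array([ 524.7, -249.4]), array([33.5, 30.9]), 38.7)
side lens 0.55 (array([ 695.3, -287.7]), array([21.3, 21.3]), 22.3) [ 9. 36. 56.] (array([ 695.3, -285.4]), array([20.3, 16.6]), 87.1)
side cassette 0.8 (array([634.4, 269.5]), array([67.8, 33.1]), 17.9) [14. 42. 62.] (array([630.8, 269.6]), array([59.4, 30.5]), 25.4)
side round_tray 0.85 (array([514.5, 106.6]), array([84.1, 85.5]), 15.2) [ 6. 11. 17.] (array([514.8, 106.7]), array([83.5, 85.5]), 15.2)
top lens 0.56 (array([ 524.1, -245.3]), array([49.5, 48.9]), 44.4) [25. 68. 84.] (array([ 521.4, -245.7]), array([32. , 29.5]), 46.5)
top cassette 0.92 (array([633.6, 280.3]), array([71.2, 45.9]), 24.9) [24. 59. 63.] (array([632.1, 272.4]), array([61.8, 32.1]), 23.7)
top round_tray 0.72 (array([513.4, 107. ]), array([82.3, 82.1]), 31.9) [ 6. 10. 16.] (array([513.5, 107.1]), array([81.9, 82.1]), 32.5)
```

The cassette is in its tray. Now back to the lens at (523.5,−247).

Call:
step_arm(
  steps=[
    {"x": -0.415,"y": 0.574,"z": 0,"rx": 0,"ry": 0,"rz": -1,"claw": 1},
    {"x": -0.415,"y": 0.574,"z": 0,"rx": 0,"ry": 0,"rz": -1,"claw": 1},
    {"x": -0.415,"y": 0.574,"z": 0,"rx": 0,"ry": 0,"rz": -1,"claw": 1},
    {"x": -0.415,"y": 0.574,"z": 0,"rx": 0,"ry": 0,"rz": -1,"claw": 1},
    {"x": -0.415,"y": 0.574,"z": 0,"rx": 0,"ry": 0,"rz": -1,"claw": 1},
    {"x": -0.415,"y": 0.574,"z": 0,"rx": 0,"ry": 0,"rz": -1,"claw": 1},
    {"x": -0.415,"y": 0.574,"z": 0,"rx": 0,"ry": 0,"rz": -1,"claw": 1},
    {"x": -0.415,"y": 0.574,"z": 0,"rx": 0,"ry": 0,"rz": -1,"claw": 1},
    {"x": -0.415,"y": 0.574,"z": 0,"rx": 0,"ry": 0,"rz": -1,"claw": 1},
    {"x": -0.415,"y": 0.574,"z": 0,"rx": 0,"ry": 0,"rz": -1,"claw": 1},
    {"x": -0.415,"y": 0.574,"z": 0,"rx": 0,"ry": 0,"rz": -1,"claw": 1},
    {"x": -0.415,"y": 0.574,"z": 0,"rx": 0,"ry": 0,"rz": -1,"claw": 1},
  ],
)

```text
time: 21.25
tool_pos: [0.529, -0.2116, 0.1686]
tool_rot: [-3.141, -0.0, 1.208]
contact_force: [0.6, 0.7, -0.1]
opening: 0.0914
grip_force: 0.0
```

```bash
python3 -c "
from h import *
plan(523.5,-247,165,-20)"
```

```text
xyz [-0.0467  0.0099  0.0048] r [-0.    -0.    -0.018] rows 0.9 | tcp [ 529.  -211.6  168.6] q6 -0.15 t 21.25
```

Call:
step_arm(
  steps=[
    {"x": -0.046,"y": 0.01,"z": 0.005,"rx": 0,"ry": 0,"rz": 0,"claw": 1},
    {"x": -0.046,"y": 0.01,"z": 0.005,"rx": 0,"ry": 0,"rz": 0,"claw": 1},
    {"x": -0.046,"y": 0.01,"z": 0.005,"rx": 0,"ry": 0,"rz": 0,"claw": 1},
    {"x": -0.046,"y": 0.01,"z": 0.005,"rx": 0,"ry": 0,"rz": 0,"claw": 1},
  ],
)

```text
time: 21.58
tool_pos: [0.5244, -0.2442, 0.1646]
tool_rot: [-3.141, -0.001, 1.207]
contact_force: [0.7, 0.2, 0.3]
opening: 0.092
grip_force: 0.0
```

```bash
python3 -c "
from h import *
plan(523.5,-247,29.5,-20)"
```

```text
xyz [-0.004   0.0003  0.1802] r [-0.001 -0.001 -0.018] rows 3.2 | tcp [ 524.4 -244.2  164.6] q6 -0.21 t 21.58
```

Call:
step_arm(
  steps=[
    {"x": -0.003,"y": 0,"z": 0.04,"rx": 0,"ry": 0,"rz": 0,"claw": 1},
    {"x": -0.003,"y": 0,"z": 0.08,"rx": 0,"ry": 0,"rz": 0,"claw": 1},
    {"x": -0.003,"y": 0,"z": 0.12,"rx": 0,"ry": 0,"rz": 0,"claw": 1},
    {"x": -0.003,"y": 0,"z": 0.15,"rx": 0,"ry": 0,"rz": 0,"claw": 1},
    {"x": -0.003,"y": 0,"z": 0.168,"rx": 0,"ry": 0,"rz": 0,"claw": 1},
    {"x": -0.003,"y": 0,"z": 0.18,"rx": 0,"ry": 0,"rz": 0,"claw": 1},
    {"x": -0.003,"y": 0,"z": 0.18,"rx": 0,"ry": 0,"rz": 0,"claw": 1},
    {"x": -0.003,"y": 0,"z": 0.18,"rx": 0,"ry": 0,"rz": 0,"claw": 0.6},
  ],
)

```text
time: 22.25
tool_pos: [0.5243, -0.2459, 0.0304]
tool_rot: [3.141, -0.0, 1.209]
contact_force: [0.7, -0.7, 0.3]
opening: 0.0885
grip_force: 0.0
```

Call:
step_arm(
  squeeze=20,
  steps=[
    {"x": 0,"y": 0,"z": 0,"rx": 0,"ry": 0,"rz": 0,"claw": 0.2},
    {"x": 0,"y": 0,"z": 0,"rx": 0,"ry": 0,"rz": 0,"claw": 0.15},
    {"x": 0,"y": 0,"z": 0,"rx": 0,"ry": 0,"rz": 0,"claw": 0.0},
    {"x": 0,"y": 0,"z": 0,"rx": 0,"ry": 0,"rz": 0,"claw": -0.5},
    {"x": 0,"y": 0,"z": 0,"rx": 0,"ry": 0,"rz": 0,"claw": -0.5},
    {"x": 0,"y": 0,"z": 0,"rx": 0,"ry": 0,"rz": 0,"claw": -0.5},
    {"x": 0,"y": 0,"z": 0,"rx": 0,"ry": 0,"rz": 0,"claw": -0.5},
  ],
)

```text
time: 22.83
tool_pos: [0.5237, -0.2469, 0.0303]
tool_rot: [-3.142, -0.0, 1.208]
contact_force: [-0.9, -0.2, 3.6]
opening: 0.0496
grip_force: 20.0
```

```bash
python3 -c "
from h import *
plan(514.3,107,110,5)"
```

```text
xyz [ 0.4367 -0.1793 -0.1063] r [-0.    -0.    -0.573] rows 8.7 | tcp [ 523.7 -246.9   30.3] q6 -0.21 t 22.83
```

Call:
step_arm(
  steps=[
    {"x": 0,"y": 0,"z": -0.02,"rx": 0,"ry": 0,"rz": 0,"claw": -0.5},
    {"x": 0,"y": 0,"z": -0.05,"rx": 0,"ry": 0,"rz": 0,"claw": -0.5},
    {"x": 0,"y": 0,"z": -0.09,"rx": 0,"ry": 0,"rz": 0,"claw": -0.5},
    {"x": 0.04,"y": -0.016,"z": -0.106,"rx": 0,"ry": 0,"rz": -0.05,"claw": -0.5},
    {"x": 0.09,"y": -0.037,"z": -0.106,"rx": 0,"ry": 0,"rz": -0.12,"claw": -0.5},
    {"x": 0.14,"y": -0.057,"z": -0.106,"rx": 0,"ry": 0,"rz": -0.19,"claw": -0.5},
    {"x": 0.19,"y": -0.078,"z": -0.106,"rx": 0,"ry": 0,"rz": -0.25,"claw": -0.5},
    {"x": 0.24,"y": -0.099,"z": -0.106,"rx": 0,"ry": 0,"rz": -0.32,"claw": -0.5},
    {"x": 0.29,"y": -0.119,"z": -0.106,"rx": 0,"ry": 0,"rz": -0.38,"claw": -0.5},
    {"x": 0.34,"y": -0.14,"z": -0.106,"rx": 0,"ry": 0,"rz": -0.45,"claw": -0.5},
    {"x": 0.38,"y": -0.156,"z": -0.106,"rx": 0,"ry": 0,"rz": -0.51,"claw": -0.5},
    {"x": 0.41,"y": -0.168,"z": -0.106,"rx": 0,"ry": 0,"rz": -0.57,"claw": -0.5},
  ],
)

```text
time: 23.83
tool_pos: [0.5141, 0.0883, 0.109]
tool_rot: [-3.14, -0.001, 1.66]
contact_force: [-0.9, -0.3, -3.5]
opening: 0.0497
grip_force: 20.0
```

```bash
python3 -c "
from h import *
plan(514.3,107,60,5)"
```

```text
xyz [0.0248 0.0026 0.0654] r [-0.002 -0.001  0.002] rows 1.3 | tcp [514.1  88.3 109. ] q6 -0.07 t 23.83
```

Call:
step_arm(
  steps=[
    {"x": 0.018,"y": 0.002,"z": 0.01,"rx": 0,"ry": 0,"rz": 0,"claw": -0.5},
    {"x": 0.025,"y": 0.002,"z": 0.035,"rx": 0,"ry": 0,"rz": 0,"claw": -0.5},
    {"x": 0.025,"y": 0.002,"z": 0.06,"rx": 0,"ry": 0,"rz": 0,"claw": -0.5},
    {"x": 0.025,"y": 0.002,"z": 0.078,"rx": 0,"ry": 0,"rz": 0,"claw": -0.5},
    {"x": 0.025,"y": 0.002,"z": 0.084,"rx": 0,"ry": 0,"rz": 0,"claw": -0.5},
    {"x": 0.025,"y": 0.002,"z": 0.084,"rx": 0,"ry": 0,"rz": 0,"claw": -0.5},
    {"x": 0.025,"y": 0.002,"z": 0.084,"rx": 0,"ry": 0,"rz": 0,"claw": -0.5},
  ],
)

```text
time: 24.42
tool_pos: [0.5152, 0.1041, 0.0467]
tool_rot: [-3.141, -0.0, 1.655]
contact_force: [0.1, -0.2, -3.9]
opening: 0.0497
grip_force: 20.0
```

```bash
python3 -c "
from h import *
plan(514.3,107,30,5)
im,d=read_camera('side');cv2.imwrite('pics/side6.png',cv2.resize(im[80:200,200:340],None,fx=4,fy=4))"
```

```text
xyz [ 0.004  -0.0008  0.0222] r [-0.    -0.    -0.003] rows 0.4 | tcp [515.2 104.1  46.7] q6 -0.03 t 24.42
```

View pics/side6.png

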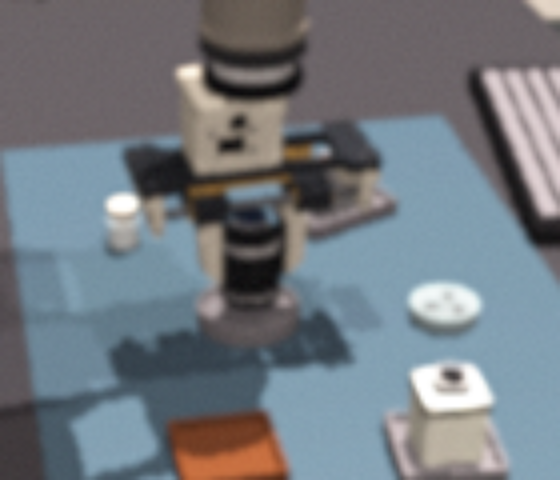

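The lens hangs upright over the round tray at crop (250,300). I'll lower it.

Call:
step_arm(
  steps=[
    {"x": 0.004,"y": -0.001,"z": 0.005,"rx": 0,"ry": 0,"rz": 0,"claw": -0.5},
    {"x": 0.004,"y": -0.001,"z": 0.01,"rx": 0,"ry": 0,"rz": 0,"claw": -0.5},
    {"x": 0.004,"y": -0.001,"z": 0.015,"rx": 0,"ry": 0,"rz": 0,"claw": -0.5},
    {"x": 0.004,"y": -0.001,"z": 0.019,"rx": 0,"ry": 0,"rz": 0,"claw": -0.5},
    {"x": 0.004,"y": -0.001,"z": 0.021,"rx": 0,"ry": 0,"rz": 0,"claw": -0.5},
    {"x": 0.004,"y": -0.001,"z": 0.022,"rx": 0,"ry": 0,"rz": 0,"claw": -0.5},
    {"x": 0.004,"y": -0.001,"z": 0.023,"rx": 0,"ry": 0,"rz": 0,"claw": -0.5},
    {"x": 0.004,"y": -0.001,"z": 0.023,"rx": 0,"ry": 0,"rz": 0,"claw": -0.5},
  ],
)

```text
time: 25.13
tool_pos: [0.5138, 0.1071, 0.0302]
tool_rot: [-3.141, -0.0, 1.656]
contact_force: [-4.5, -1.3, 7.1]
opening: 0.0492
grip_force: 20.0
```

Call:
step_arm(
  steps=[
    {"x": 0,"y": 0,"z": 0,"rx": 0,"ry": 0,"rz": 0,"claw": 0.3},
    {"x": 0,"y": 0,"z": 0,"rx": 0,"ry": 0,"rz": 0,"claw": 0.6},
    {"x": 0,"y": 0,"z": 0,"rx": 0,"ry": 0,"rz": 0,"claw": 1},
    {"x": 0,"y": 0,"z": 0,"rx": 0,"ry": 0,"rz": 0,"claw": 1},
    {"x": 0,"y": 0,"z": -0.04,"rx": 0,"ry": 0,"rz": 0,"claw": 1},
    {"x": 0,"y": 0,"z": -0.09,"rx": 0,"ry": 0,"rz": 0,"claw": 1},
    {"x": 0,"y": 0,"z": -0.14,"rx": 0,"ry": 0,"rz": 0,"claw": 1},
    {"x": 0,"y": 0.15,"z": -0.24,"rx": 0,"ry": 0,"rz": 0,"claw": 1},
    {"x": 0,"y": -0.1,"z": -0.24,"rx": 0,"ry": 0,"rz": 0,"claw": 1},
    {"x": 0,"y": -0.1,"z": -0.24,"rx": 0,"ry": 0,"rz": 0,"claw": 1},
    {"x": 0,"y": -0.1,"z": -0.24,"rx": 0,"ry": 0,"rz": 0,"claw": 1},
    {"x": 0,"y": -0.1,"z": -0.24,"rx": 0,"ry": 0,"rz": 0,"claw": 1},
  ],
)

```text
time: 26.13
tool_pos: [0.4354, 0.1008, 0.2115]
tool_rot: [3.141, -0.0, 1.656]
contact_force: [1.5, 0.7, -0.4]
opening: 0.0917
grip_force: 0.0
```

```bash
python3 - <<'E'
from h import *
for n in('side','top'):
  im,d=read_camera(n)
  for q in ['lens','cassette','camera','round_tray','oblong_tray','tall_vial','short_vial','dish']:
   for m in nets.masks_of(n,q)[:1]:
    P=cloud(n,d,m['region']); T=P[P[:,2]>np.percentile(P[:,2],95)-.008];print(n,q,round(m['conf'],2),np.round(np.percentile(P[:,2],[5,50,95])*1000),rect(T))
  cv2.imwrite(f'pics/{n}7.png',cv2.resize(im[60:260,180:420],None,fx=2.5,fy=2.5))
E
```

```text
side lens 0.71 [10. 48. 83.] (array([510.6, 102.3]), array([27.6, 30.8]), 27.6)
side cassette 0.86 [14. 42. 62.] (array([634.8, 270.7]), array([64.5, 36.5]), 23.5)
side camera 0.66 [17. 43. 62.] (array([631.9, 268.4]), array([59.6, 35. ]), 30.5)
side round_tray 0.54 [ 4. 11. 17.] (array([513.3, 100. ]), array([73.2, 83.8]), 76.3)
side oblong_tray 0.63 [ 2. 11. 18.] (array([629.1, 272.2]), array([97. , 71.2]), 22.7)
side tall_vial 0.61 [ 3. 35. 56.] (array([ 696.9, -285.2]), array([20.3, 21.2]), 23.8)
side short_vial 0.72 [ 2. 11. 18.] (array([ 619.6, -104.1]), array([78.6, 78.1]), 82.7)
side dish 0.56 [ 4. 14. 17.] (array([673.6,  81.2]), array([52.8, 60.3]), 14.4)
top lens 0.68 [26. 68. 84.] (array([512. , 103.3]), array([32.9, 27.3]), 6.6)
top cassette 0.55 [35. 59. 63.] (array([632.9, 272.8]), array([59.9, 31.8]), 24.9)
top camera 0.7 [19. 64. 73.] (array([ 618.5, -101.7]), array([41.3, 45.3]), 85.3)
top round_tray 0.53 [ 4. 10. 17.] (array([511.8,  95.4]), array([60.1, 84.8]), 75.0)
top oblong_tray 0.72 [ 7. 11. 16.] (array([643.6, 278.7]), array([58.5, 64.5]), 26.9)
top tall_vial 0.61 [ 5. 45. 57.] (array([ 696.4, -282.4]), array([20.3, 18.9]), 39.5)
top short_vial 0.64 [37. 39. 42.] (array([428.3, 257. ]), array([22.3, 15. ]), 1.7)
top dish 0.88 [ 9. 14. 17.] (array([676. ,  81.2]), array([55.5, 54.9]), 87.8)
```

View pics/side7.png

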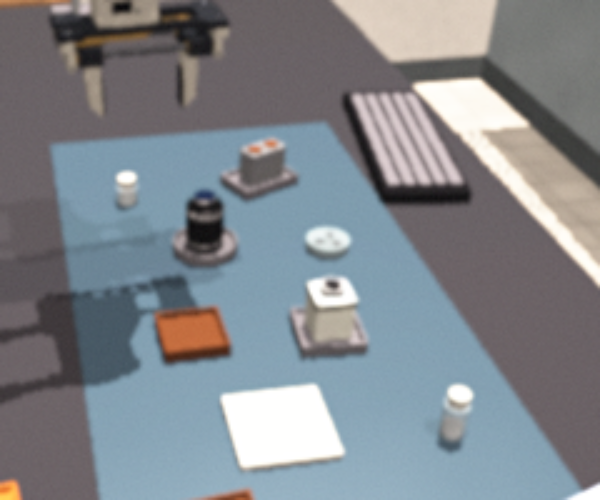

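The picture shows all three parts upright in their own trays: the lens at (205,225), the camera head at (330,315) and the cassette at (262,165). Measured offsets are 5 mm or less, and the vials and dish are where they started. The gripper is clear, so I'm handing in.

```bash
python3 -c "
from cell import robot
print(robot.hand_in())"
```

```text
the job is handed in; nothing more can be done
None
```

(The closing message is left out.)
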